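# Clear the jammed jar lane

### The job

The jar lane has jammed and must be made ready to run again. Put the spanner left lying across the lane into the open drawer and push the drawer shut, stand every fallen jar upright on the lane's bed between the guide strips and left of the stop eyelets without knocking over the ones that stand, and push the stop rod from your side through both eyelets at the lane's right end until its grip meets the near one. When all of that is done, press the reset button fully down and let go; leave the other things on the bench alone.

Things in the scene. Friction and masses are not known exactly. Their poses are not given: they have to be found in the camera images.
- lane: still bench conveyor: flat white bed 70 mm above the bench, bed y -355 to +475 mm; aluminium guide strips 10 mm high over the bed, from x = +-40 to +-46 mm, y -260 to +440; steel frame 100 mm wide. Fixed. Origin on the bench below the bed's centre line; x across it, away from the robot, y along it to the left. Jars belong at y -285 to +465
- eye_near (a point): centre of the hole of the stop eyelet on the robot's side of the lane, at its outer (robot-side) face. Both eyelets are upright steel rings at the lane's right end (lane y -320 mm): outside 32 mm, hole 18 mm, 8 mm thick, hole axis along lane x, 30 mm above the bed. Axes as the lane's
- eye_far (a point): centre of the hole of the far side's eyelet, at its outer (far) face, 114 mm beyond eye_near along lane x. Axes as the lane's
- jar1: amber glass jar, white screw cap, paper label, 80 mm high: body 54 mm in diameter and 56 mm high, cap 44 mm in diameter; about 0.13 kg. Origin at mid-height on its axis; z from base to cap. Lies fallen on the bed along the lane at the start (cap to the left or to the right); may be absent
- jar2: amber glass jar, white screw cap, paper label, 80 mm high: body 54 mm in diameter and 56 mm high, cap 44 mm in diameter; about 0.13 kg. Origin at mid-height on its axis; z from base to cap. Lies fallen on the bed along the lane at the start (cap to the left or to the right); may be absent
- jar3: amber glass jar, white screw cap, paper label, 80 mm high: body 54 mm in diameter and 56 mm high, cap 44 mm in diameter; about 0.13 kg. Origin at mid-height on its axis; z from base to cap. Lies fallen on the bed along the lane at the start (cap to the left or to the right); may be absent
- jar4: amber glass jar, white screw cap, paper label, 80 mm high: body 54 mm in diameter and 56 mm high, cap 44 mm in diameter; about 0.13 kg. Origin at mid-height on its axis; z from base to cap. Stands upright on the bed at the start
- jar5: amber glass jar, white screw cap, paper label, 80 mm high: body 54 mm in diameter and 56 mm high, cap 44 mm in diameter; about 0.13 kg. Origin at mid-height on its axis; z from base to cap. Stands upright on the bed at the start
- jar6: amber glass jar, white screw cap, paper label, 80 mm high: body 54 mm in diameter and 56 mm high, cap 44 mm in diameter; about 0.13 kg. Origin at mid-height on its axis; z from base to cap. Stands upright on the bed at the start
- spanner: steel spanner 160 mm long, lying flat across the lane on top of the two guide strips at the start: shank 17 mm wide and 7 mm thick, ring end (32 mm) at -x, open jaw end (38 mm) at +x, both 8 mm thick, 0.11 kg. Origin at the middle of its length on the underside; x along it, z up
- stop_rod: lane stop rod, on the bench before the lane: black square grip 60 x 20 x 20 mm, then a steel rod 12 mm thick, 126 mm long, last 8 mm tapered to 7 mm; 0.15 kg. Origin at the grip's centre on the rod's axis, x along the rod (grip -30 to 30 mm, rod to +156). The grip does not pass an eyelet: home, it touches the near one and the tip is 12 mm past the far one
- rod_tip (a point): the free end of the stop rod, on its axis
- cab_drawer0 (a joint): how far the top drawer of the white two-drawer unit at the right is pulled out towards the robot (-x), m; 0 is shut; friction about 1 N. The unit is 220 mm deep (x), 240 mm wide, 140 mm high, facing -x, never moves in a run
- drawer_in (a point): point on that drawer's floor, mid-width, 55 mm behind the inner face of its front; moves with the drawer. Inside 198 mm wide (y), 175 mm long (x); side walls 38 mm and front 47 mm above the floor. Open above between the drawer front and the unit's front. x away from the robot, y left, z up
- cab_drawer0_handle (a point): middle of that drawer's steel bar handle: bar 11 mm thick, 120 mm long along y, 35 mm in front of the drawer front, 23 mm above the drawer's floor
- reset (a joint): travel of the white reset push button, m: 0 is up, 0.006 fully down; sprung, about 5 N when fully down; springs back
- reset_top (a point): centre of the top of that button, 28 mm wide, in a black collar 44 mm wide that it tops by 10 mm, on the grey control box (90 x 130 mm, 45 mm high) on the bench before the lane, to the left; moves with the button
- beaker: glass beaker 70 mm wide and 90 mm high behind the lane. Bystander; origin at the centre of its underside
- wash_bottle: white plastic bottle 64 mm wide and 140 mm high behind the lane. Bystander; origin at the centre of its underside
- tub: low white screw-top tub, 90 mm wide and 70 mm high, behind the lane. Bystander; origin at the centre of its underside
- tape: cardboard-brown roll of tape, 70 mm wide and 22 mm high, flat on the bench in front of the lane. Bystander; origin at the centre of its underside
- screwdriver: black-handled screwdriver 190 mm long on the bench, left of the robot. Bystander; origin at the centre of its underside
There are look-alikes about, which are no part of the job. What is shaped like the part that bears reset but orange is not meant.

How it is judged:
On the way, in this order (a step that is already met when the one before it is completed fails the run):
1. all jars stand on the bed, the stop rod is home through both eyelets, the spanner is in the drawer and the drawer is shut (angle between each of jar1, jar2, jar3, jar4, jar5, jar6's own z axis and vertical below 0.12 rad and x of jar1 in the frame of lane between -0.025 and 0.025 m and y of jar1 in the frame of lane between -0.285 and 0.465 m and z of jar1 in the frame of lane between 0.103 and 0.117 m and x of jar2 in the frame of lane between -0.025 and 0.025 m and y of jar2 in the frame of lane between -0.285 and 0.465 m and z of jar2 in the frame of lane between 0.103 and 0.117 m and x of jar3 in the frame of lane between -0.025 and 0.025 m and y of jar3 in the frame of lane between -0.285 and 0.465 m and z of jar3 in the frame of lane between 0.103 and 0.117 m and x of jar4 in the frame of lane between -0.025 and 0.025 m and y of jar4 in the frame of lane between -0.285 and 0.465 m and z of jar4 in the frame of lane between 0.103 and 0.117 m and x of jar5 in the frame of lane between -0.025 and 0.025 m and y of jar5 in the frame of lane between -0.285 and 0.465 m and z of jar5 in the frame of lane between 0.103 and 0.117 m and x of jar6 in the frame of lane between -0.025 and 0.025 m and y of jar6 in the frame of lane between -0.285 and 0.465 m and z of jar6 in the frame of lane between 0.103 and 0.117 m and x of rod_tip in the frame of eye_far between 0.004 and 0.025 m and y of rod_tip in the frame of eye_far between -0.01 and 0.01 m and z of rod_tip in the frame of eye_far between -0.012 and 0.012 m and angle between the x axis of stop_rod and the x axis of lane, either way round below 0.12 rad and x of spanner in the frame of drawer_in between -0.06 and 0.125 m and y of spanner in the frame of drawer_in between -0.095 and 0.095 m and z of spanner in the frame of drawer_in between -0.006 and 0.035 m and value of joint cab_drawer0 below 0.008 m), for 0.2 s.
2. the reset button is pressed down while all that holds (all of step 1 and value of joint reset above 0.004 m), for 0.05 s.
At the end, for the whole second after the job is handed in: Every jar upright within 0.12 rad on the bed between the strips, lane y -285 to 465 mm; rod tip 4 to 25 mm beyond the far eyelet, rod within 0.12 rad of lane x; spanner inside the drawer, within 35 mm of its floor; drawer open under 8 mm; button up again; all at rest (all of step 1 and linear speed of each of jar1, jar2, jar3, jar4, jar5, jar6, stop_rod, spanner below 0.03 m/s and value of joint reset below 0.002 m); the robot touches nothing.
It fails at once if a standing jar is knocked over (angle between any of jar4, jar5, jar6's own z axis and vertical above 0.7 rad).
It fails at once if a bystander is shifted by more than 50 mm (distance of any of beaker, wash_bottle, tub, tape, screwdriver from where it was at the start of the episode above 0.05 m).
Of jar1, jar2, jar3 only 2 to 3 are there at a start; the rules pass over those that are not, and their reading is None.
At some moment in a run one of spanner may be knocked a few centimetres aside while the robot is not near it.
Once in a run the grip may slacken for a moment while it holds something.
It also fails if it takes over 208 s, if anything falls off the work surface, if the arm or the gripper's body presses on something with over 40 N, if the wrist force passes 120 N, or if a joint passes its speed limit or range.

### The arm

A 7-joint arm with a two-finger parallel gripper is mounted at the origin on the work surface. World frame = base frame: x ahead of the robot, y to its left, z up, the work surface at z = 0. Lengths are in m, angles in rad, forces in N, time in s.
With the tool pointing down it reaches from about 0.425 to 0.925 m from the base axis. Payload 6.8 kg.
Tool frame: the origin (TCP) lies on the front face of the gripper's body, between the roots of the fingers; the fingertips stand 73 mm ahead of it and the grasp point (between the pads) lies 54 mm ahead of it (env.nose_length is the distance from the TCP to the fingertips, in m); z points along the fingers, y is the line along which they close (so a half turn about z gives the same grasp; the last joint's range is limited). The gripper opens to 85 mm and grips with 20 to 120 N. Pads are 22 mm wide; open, the fingers measure 114 mm over their backs; the gripper's body (76 mm by 85 mm) begins 54 mm behind the grasp point. The pads swing forward as they close: fully open they stand 13 mm farther back than shut.
Start: joints at [-1.271, 0.477, 0.022, 1.555, -0.011, 1.109, -0.083], TCP at [0.268, 0.62, 0.304] pointing down, gripper open.
Joint ranges: [-2.96, 2.96], [-0.34, 2.1], [-1.41, 1.46], [0.24, 2.44], [-1.37, 4.51], [0.17, 1.92], [-2.96, 2.96]. Speed limits (rad/s): [2.39, 2.39, 3.14, 3.14, 3.14, 3.14, 3.14].

### API

Orientations are given as a unit quaternion [w, x, y, z].
In Python, from cell import env, kin, camera, calibration, job gives the robot as it stands. The module is installed in compiled form; this text tells all that it offers. Calls block until the motion is done:
- env.reach(position, orientation): joint-space move of the TCP to a pose.
- env.movel(position, velocity=0.15, rot=None, stop_force=None): straight line of the TCP; rot=None keeps the orientation; velocity is the mean speed in m/s. With stop_force (N) it stops when the force on the tool has changed by that much, and returns True; else False.
- env.goto_joints(angles): joint-space move.
- env.grip(opening, f_grip=None): finger opening in m; f_grip is the grip in N (None keeps the last); returns when the fingers have stopped.
- env.dwell(seconds).
- kin.inverse_kinematics(position, orientation): joint angles nearest the present ones, or None.
- env.get_state(): the state.
- camera(name): name is "scene" or "top" or "wrist"; returns (picture, depth): 384x512x3 uint8, blue, green, red; 384x512 float32, m along the optical axis (not along the pixel's ray), 0 where there is no reading.
- calibration(name): a dict with "fx", "fy", "cx", "cy" (pixels), "rvec" (rotation vector, rad) and "tvec" (3), from world to camera coordinates, as OpenCV has them. Camera axes: x right, y down, z forward; pixel columns grow to the right and rows downward; lengths in m; the calibration is good to about 2 mm. A picture is of the moment at which its call begins: read the wrist's pose just before it. calibration takes no time and is no camera call; for the wrist camera it gives the pose at the moment of the call.
A pose or a line that the arm cannot do raises env.PlanningError and nothing moves.
- job.job_done(): hands the job in; it is judged then, once.
The state is a dict: "time": time; "qpos": joint angles; "joint_velocities": joint speeds; "joint_torque": joint torques, N m; "tcp_pos": TCP position; "orientation": TCP orientation; "force": force on the tool from outside, world axes, zero at the start; "torque": the same for the moment, N m; "opening": finger opening in m; "gripper_force": force on a finger pad.
Only numpy, scipy, OpenCV 4.12 (cv2) and the standard library are available. Lean on these libraries where they do the work, as an engineer would, in place of code of your own. Each camera call takes 0.05 s, during which the arm holds its last target. There are 200 camera calls.

## Working session

There is one attempt and no reset: what is moved stays moved. The work goes in short steps, each a Python script; the robot and the scene stay as the last script left them, time stands still between calls to the robot, and variables do not carry over. Pictures are saved under pics/ and viewed, at most 14 in all, crops included, and the job is handed in when it is done.

```bash
mkdir -p pics; cat > h.py <<'E'
import numpy as np, cv2
from scipy.spatial.transform import Rotation as R
from cell import env, kin, camera, calibration, job
def cal(n):
    c=calibration(n); Rm=cv2.Rodrigues(np.array(c["rvec"],float))[0]; t=np.array(c["tvec"],float).ravel()
    return c,Rm,t
def cloud(d,n=None,C=None):
    c,Rm,t=C or cal(n); v,u=np.mgrid[:d.shape[0],:d.shape[1]]
    p=np.stack([(u-c["cx"])/c["fx"]*d,(v-c["cy"])/c["fy"]*d,d],-1)
    w=(p-t)@Rm; w[d<=0]=np.nan; return w
def ray(n,u,v,z,C=None):
    c,Rm,t=C or cal(n); o=-Rm.T@t; r=Rm.T@np.array([(u-c["cx"])/c["fx"],(v-c["cy"])/c["fy"],1.])
    return o+r*(z-o[2])/r[2]
def proj(n,P,C=None):
    c,Rm,t=C or cal(n); q=np.atleast_2d(P)@Rm.T+t
    return np.c_[q[:,0]/q[:,2]*c["fx"]+c["cx"],q[:,1]/q[:,2]*c["fy"]+c["cy"]]
def quat(zdir,ydir):
    z=np.array(zdir,float); z/=np.linalg.norm(z); y=np.array(ydir,float); y-=z*(y@z); y/=np.linalg.norm(y)
    q=R.from_matrix(np.c_[np.cross(y,z),y,z]).as_quat(); return [float(q[3]),*map(float,q[:3])]
E
python3 - <<'E'
from h import *
for n in("top","scene"):
    p,d=camera(n); cv2.imwrite(f"pics/{n}0.png",cv2.resize(p,(800,600),interpolation=cv2.INTER_CUBIC)); np.savez(f"{n}0.npz",p=p,d=d)
    c,Rm,t=cal(n); print(n,c["fx"],c["cx"],c["cy"],-Rm.T@t,Rm[2])
print(env.get_state()["time"],env.nose_length)
E
```

```text
top 475.41926379280926 251.26932636404746 197.85357419717664 [0.4610785  0.07635604 1.72162764] [ 0.06698005 -0.00108012 -0.99775373]
scene 446.47988453775463 257.49505051492986 190.52846888441564 [1.16694172 0.70011291 0.99126846] [-0.48607553 -0.49428579 -0.72070253]
0.1 0.0726
```

View pics/top0.png

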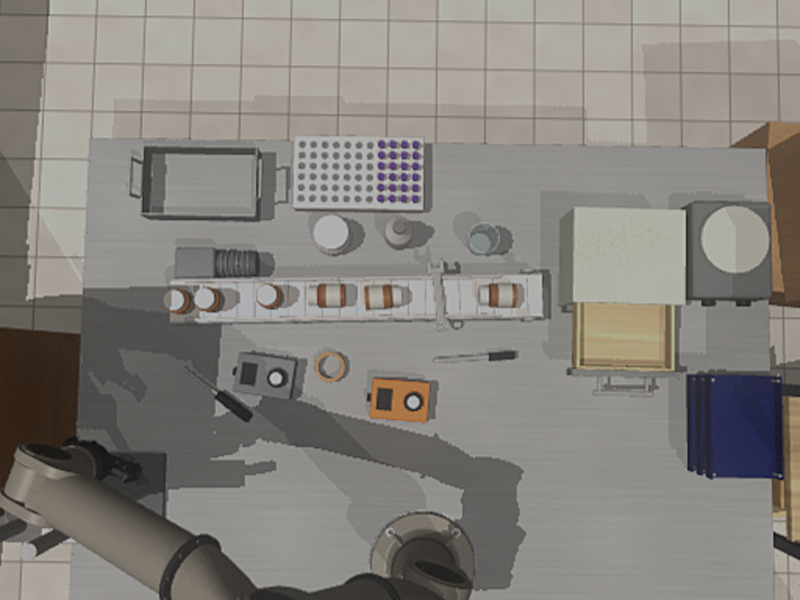

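View pics/scene0.png

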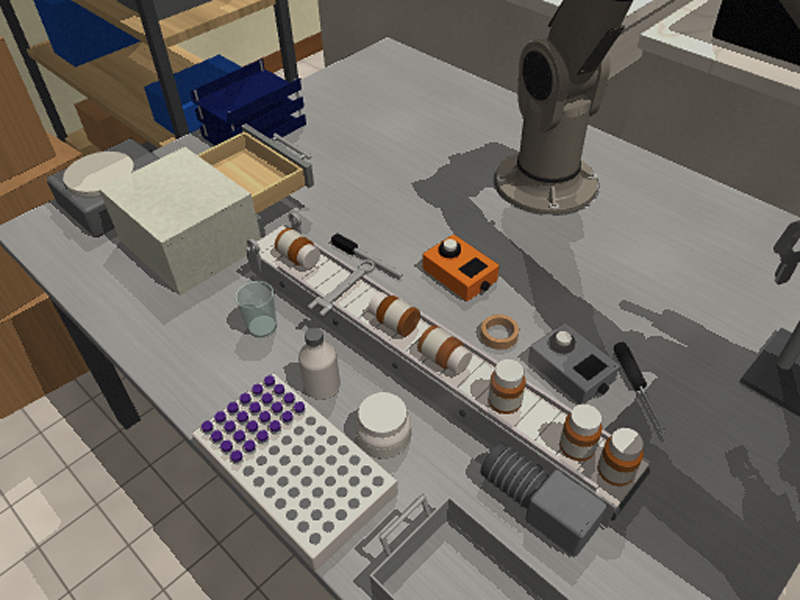

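The top view shows standing jars at (178,300), (208,298) and (270,296). Fallen jars are at (331,295), (382,297) and (498,295), and the spanner is at (440,295). The rod is at (475,355) with its black grip to the right, and the open drawer is at (625,335).

There are two button boxes: grey at (265,375) and orange at (400,400). The grey one fits, since the task excludes orange. I'll measure next and confirm this in a crop.

```bash
python3 - <<'E'
from h import *
z=np.load("top0.npz"); p,d=z["p"],z["d"]; w=cloud(d,"top")
s=np.load("scene0.npz"); ws=cloud(s["d"],"scene")
for nm,W in(("top",w),("scene",ws)):
    # bed/strip: cells
    X,Y,Z=W[...,0],W[...,1],W[...,2]
    m=(Z>.062)&(Z<.09)&(X>.5)&(X<.85)
    n,l,st,ce=cv2.connectedComponentsWithStats(m.astype(np.uint8)); k=1+np.argmax(st[1:,4])
    P=np.c_[X[l==k],Y[l==k]].astype(np.float32); r=cv2.minAreaRect(P); print(nm,"lane rect",r, np.median(Z[l==k]))
    m=(Z>.10)&(Z<.20)&(X>.55)&(X<.75)&(Y>-.35)&(Y<.75)
    n,l,st,ce=cv2.connectedComponentsWithStats(m.astype(np.uint8))
    for k in range(1,n):
        if st[k,4]>25:
            Q=W[l==k]; print(" blob",ce[k].round(),st[k,4],np.percentile(Q,[2,98],axis=0).round(3).tolist(),"top z",np.nanmax(Q[:,2]).round(3))
    m=(Z>.008)&(Z<.075)&(X>.35)&(X<.6)&(Y>-.3)&(Y<.75)
    n,l,st,ce=cv2.connectedComponentsWithStats(m.astype(np.uint8))
    for k in range(1,n):
        if st[k,4]>25:
            Q=W[l==k]; print(" low",ce[k].round(),st[k,4],cv2.minAreaRect(Q[:,:2].astype(np.float32)),np.percentile(Q[:,2],[50,98]).round(3))
    m=(X>.3)&(X<.75)&(Y<-.3)&(Y>-.8)&(Z>.02)
    n,l,st,ce=cv2.connectedComponentsWithStats(m.astype(np.uint8))
    for k in range(1,n):
        if st[k,4]>25:
            Q=W[l==k]; print(" cab",ce[k].round(),st[k,4],np.percentile(Q,[1,99],axis=0).round(3).tolist())
a=cv2.resize(p[170:215,100:360],(800,138),interpolation=cv2.INTER_CUBIC)
b=cv2.resize(p[215:275,140:340],(800,240),interpolation=cv2.INTER_CUBIC)
# crop of scene
c=cv2.resize(s["p"][140:250,170:370],(400,220),interpolation=cv2.INTER_CUBIC); c=np.hstack([c,cv2.resize(s["p"][200:330,280:420],(400,220),interpolation=cv2.INTER_CUBIC)])
cv2.imwrite("pics/c1.png",np.vstack([a,b,c]))
E
```

```text
top lane rect ((0.6153580546379089, 0.1567595899105072), (0.8332110643386841, 0.17099931836128235), 89.15718078613281) 0.07115874367181953
 blob [255. 148.] 91 [[0.727, 0.044, 0.101], [0.749, 0.085, 0.145]] top z 0.147
 blob [371. 171.] 726 [[0.568, -0.349, 0.102], [0.746, -0.31, 0.147]] top z 0.154
 blob [172. 189.] 221 [[0.57, 0.318, 0.11], [0.621, 0.365, 0.156]] top z 0.159
 blob [209. 188.] 341 [[0.574, 0.181, 0.103], [0.625, 0.259, 0.129]] top z 0.133
 blob [319. 188.] 346 [[0.582, -0.192, 0.103], [0.631, -0.114, 0.128]] top z 0.131
 blob [123. 192.] 468 [[0.557, 0.451, 0.105], [0.608, 0.557, 0.156]] top z 0.159
 blob [244. 189.] 342 [[0.572, 0.059, 0.103], [0.623, 0.134, 0.129]] top z 0.131
 blob [339. 203.] 26 [[0.552, -0.238, 0.103], [0.56, -0.211, 0.125]] top z 0.128
 low [195. 199.] 1634 ((0.5682620406150818, 0.2749277353286743), (0.0642569437623024, 0.5937973260879517), 0.7960227131843567) [0.069 0.075]
 low [315. 198.] 603 ((0.5752981901168823, -0.1509457230567932), (0.047154687345027924, 0.2236606478691101), 0.01237800344824791) [0.069 0.075]
 low [169. 240.] 998 ((0.421
[... 2858 characters left out ...]
75883865, 0.2578314542770386), 10.988913536071777) [0.042 0.065]
 low [306. 236.] 298 ((0.5757525563240051, 0.2666119933128357), (0.08988221734762192, 0.04811904951930046), 89.5163803100586) [0.069 0.074]
 low [347. 264.] 608 ((0.5743395090103149, 0.4014778435230255), (0.0534832663834095, 0.09976402670145035), 1.8651354312896729) [0.069 0.074]
 low [382. 290.] 111 ((0.5723416209220886, 0.5069794654846191), (0.057417698204517365, 0.022327179089188576), 8.330704689025879) [0.069 0.073]
 low [408. 306.] 185 ((0.5671920776367188, 0.5687177181243896), (0.06523207575082779, 0.01770418882369995), 2.525022506713867) [0.066 0.072]
 cab [137. 110.] 8181 [[0.308, -0.757, 0.026], [0.747, -0.306, 0.141]]
```

View pics/c1.png

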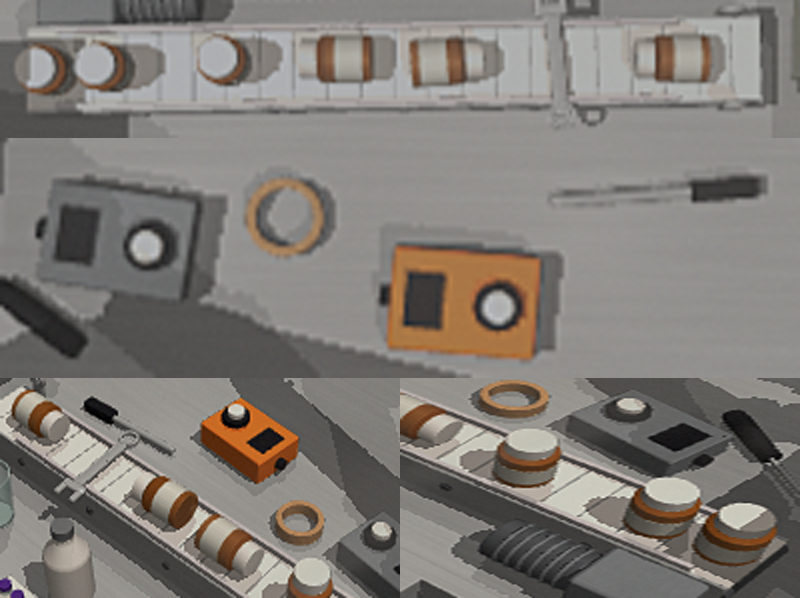

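The grey box at crop (120,240) has the white button at (148,247), and orange is the decoy. Jar caps: A (y≈.22) points left, B (y≈.10) points right, C (y≈-.15) points left. The first move is wrist close-ups of the spanner, the rod and eyelets, and the drawer.

```bash
python3 - <<'E'
from h import *
import pickle
D=quat([0,0,-1],[0,1,0]); 
if kin.inverse_kinematics([.5,-.03,.36],D) is None: print("flip")
out=[];S={}
for i,(P) in enumerate([[.56,.12,.38],[.55,-.06,.36],[.50,-.20,.36],[.48,-.46,.42]]):
    env.reach(P,D); C=cal("wrist"); p,d=camera("wrist"); S[i]=(C,p,d); out.append(cv2.resize(p,(400,300),interpolation=cv2.INTER_AREA))
    print(P,"cam",(-C[1].T@C[2]).round(3),"fwd",C[1][2].round(3), "up/down row dir",C[1][1].round(2), env.get_state()["qpos"])
pickle.dump(S,open("w0.pkl","wb"))
cv2.imwrite("pics/w0.png",np.vstack([np.hstack(out[:2]),np.hstack(out[2:])])); print(env.get_state()["time"],env.get_state()["force"])
E
```

```text
[0.56, 0.12, 0.38] cam [0.495 0.121 0.45 ] fwd [ 0.257  0.001 -0.966] up/down row dir [0.97 0.   0.26] [-0.55398775  0.24580941  0.28334477  1.72743973 -0.07397449  1.17904729
  1.32224648]
[0.55, -0.06, 0.36] cam [ 0.485 -0.059  0.43 ] fwd [ 0.257  0.001 -0.966] up/down row dir [0.97 0.   0.26] [-0.32183051  0.22971094  0.37734253  1.80206195 -0.09385663  1.12692179
  1.66012422]
[0.5, -0.2, 0.36] cam [ 0.435 -0.199  0.43 ] fwd [ 0.257  0.001 -0.966] up/down row dir [0.97 0.   0.26] [-0.12996901  0.20604637  0.46074351  1.83853836 -0.10208416  1.11994815
  1.94081776]
[0.48, -0.46, 0.42] cam [ 0.416 -0.458  0.489] fwd [ 0.257  0.003 -0.966] up/down row dir [0.97 0.   0.26] [ 0.25180444  0.4267334   0.60464062  1.46349133 -0.24615983  1.32878479
  2.44811498]
4.8417 [-0.079633   -0.35519014 -0.36541403]
```

View pics/w0.png

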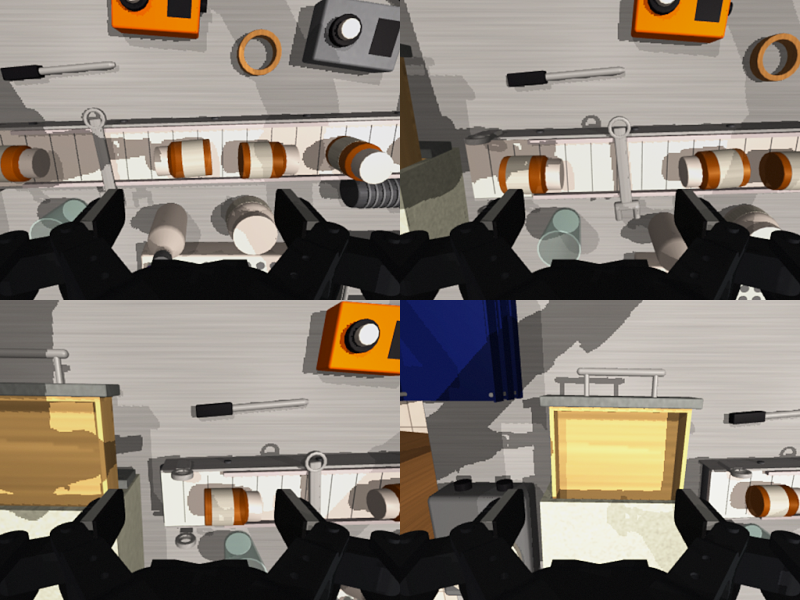

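The four wrist views show the spanner intact across the lane at (95,150) in view 1, the rod at (250,408) in view 3, eyelets at (180,468) and (185,538), and the drawer interior at (620,455). I'll compute positions from the wrist depth clouds.

```bash
python3 - <<'E'
from h import *
import pickle
S=pickle.load(open("w0.pkl","rb")); W={i:cloud(S[i][2],C=S[i][0]) for i in S}
def pc(Q): return np.percentile(Q,[1,50,99],axis=0).round(4).tolist()
def comps(W,m,mn=60):
    n,l,st,ce=cv2.connectedComponentsWithStats(m.astype(np.uint8))
    return [(ce[k].round(),W[l==k]) for k in range(1,n) if st[k,4]>mn]
for i in W:
    w=W[i].copy(); w[240:]=np.nan; W[i]=w; X,Y,Z=w[...,0],w[...,1],w[...,2]
    print(i,"bench z",np.nanmedian(Z[np.abs(Z)<.008]).round(4),"bed z",np.nanmedian(Z[(abs(Z-.07)<.005)&(X>.55)&(X<.67)]).round(4))
    if i<3:
        for ylo in np.arange(-.25,.4,.05):
            m=(Y>ylo)&(Y<ylo+.05)&(X>.53)&(X<.69)&(Z>.0765)&(Z<.083)
            a=X[m&(X<.6)];b=X[m&(X>.6)]
            if len(a)>20: print("  strip",(ylo+.025).round(3),len(a),np.percentile(a,[5,50,95]).round(4),len(b),np.percentile(b,[5,50,95]).round(4) if len(b)>20 else "")
        for c,Q in comps(w,(Z>.098)&(X>.53)&(X<.69)&(Y>-.27)&(Y<.30)): print("  hi",c,len(Q),pc(Q), cv2.minAreaRect(Q[:,:2].astype(np.float32)))
        for c,Q in comps(w,(Z>.084)&(Z<.096)&(X>.5)&(X<.75)&(Y>-.15)&(Y<.1)): print("  sp",c,len(Q),pc(Q), cv2.minAreaRect(Q[:,:2].astype(np.float32)))
        for c,Q in comps(w,(Z>.006)&(Z<.03)&(X>.43)&(X<.52)): print("  rod",c,len(Q),pc(Q), cv2.minAreaRect(Q[:,:2].astype(np.float32)))
w=W[3];X,Y,Z=w[...,0],w[...,1],w[...,2]
h,e=np.histogram(Z[(X>.42)&(X<.54)&(Y<-.36)&(Y>-.56)],bins=np.arange(0,.16,.004)); print([(round(a,3),b) for a,b in zip(e,h) if b>50])
for c,Q in comps(w,(X<.60)&(X>.3)&(Z>.03)&(Y<-.32)&(Y>-.65)): print(c,pc(Q))
for z0 in(.07,.08,.09,.1,.11,.12,.13):
    m=(abs(Z-z0)<.005)&(X<.6)&(Y<-.32)&(Y>-.6); 
    if m.sum()>30: print(z0,m.sum(),pc(w[m]))
E
```

```text
0 bench z 0.0002 bed z 0.0701
  strip -0.175 55 [0.562  0.5643 0.5668] 34 [0.6473 0.6489 0.6516]
  strip -0.125 249 [0.5606 0.5632 0.5874] 246 [0.605  0.648  0.6514]
  strip -0.075 236 [0.5593 0.5619 0.5652] 221 [0.6448 0.6474 0.6513]
  strip -0.025 194 [0.5392 0.5595 0.5642] 155 [0.6323 0.6459 0.6499]
  strip 0.025 235 [0.5557 0.559  0.5616] 226 [0.6416 0.6443 0.6482]
  strip 0.075 227 [0.5544 0.557  0.5603] 223 [0.6401 0.6429 0.6466]
  strip 0.125 241 [0.553  0.5556 0.559 ] 225 [0.6386 0.6414 0.6444]
  strip 0.175 246 [0.5512 0.5542 0.5577] 228 [0.6149 0.6398 0.6432]
  strip 0.225 240 [0.5496 0.5529 0.5554] 166 [0.6371 0.6391 0.6417]
  strip 0.275 233 [0.5482 0.5515 0.5541] 224 [0.6341 0.6368 0.6401]
  strip 0.325 333 [0.5469 0.5505 0.5917] 246 [0.6071 0.6348 0.6385]
  strip 0.375 249 [0.5449 0.548  0.5515] 36 [0.6321 0.6357 0.6374]
  hi [236. 204.] 3140 [[0.5713, 0.0595, 0.0997], [0.5934, 0.1009, 0.1186], [0.6221, 0.1372, 0.1249]] ((0.5989247560501099, 0.09835353493690491), (0.052374064922332764, 0.07995528727769852), 5.581246376037598)
  hi [343. 205.] 3227 [[0.5745, 0.1815, 0.09
[... 5202 characters left out ...]
0.0783], [0.4985, -0.4258, 0.0806], [0.5879, -0.3238, 0.1286]]
[134. 234.] [[0.5955, -0.6498, 0.0314], [0.5964, -0.6369, 0.0457], [0.5998, -0.6248, 0.056]]
0.08 14680 [[0.4582, -0.5248, 0.0782], [0.5197, -0.4272, 0.0801], [0.5887, -0.3285, 0.0823]]
0.09 423 [[0.4318, -0.5268, 0.0851], [0.5075, -0.3285, 0.0902], [0.5832, -0.3269, 0.0949]]
0.1 601 [[0.3921, -0.5335, 0.0951], [0.4826, -0.3787, 0.1016], [0.5796, -0.3268, 0.1049]]
0.11 1803 [[0.3931, -0.5265, 0.1051], [0.4019, -0.4178, 0.1078], [0.5722, -0.3271, 0.1146]]
0.12 2025 [[0.4319, -0.5317, 0.1154], [0.4622, -0.4256, 0.118], [0.571, -0.3219, 0.1236]]
0.13 2718 [[0.4325, -0.5402, 0.1253], [0.44, -0.431, 0.1275], [0.4485, -0.3223, 0.1292]]
```

Measurements agree with the given sizes: bed z .070, strips 86 mm centre to centre, eyelets 114 mm apart, drawer floor z .080. The lane yaw is about 0.030. Next I re-look at the spanner, grasp it and put it in the drawer.

```bash
cat >> h.py <<'E'
def st(): s=env.get_state(); return dict(t=round(s["time"],1),p=np.round(s["tcp_pos"],4).tolist(),op=round(s["opening"],4),gf=np.round(s["gripper_force"],1),F=np.round(s["force"],1).tolist())
def spanner():
    C=cal("wrist"); p,d=camera("wrist"); w=cloud(d,C=C); w[240:]=np.nan; X,Y,Z=w[...,0],w[...,1],w[...,2]
    m=(Z>.084)&(Z<.0875)&(X>.575)&(X<.635)&(Y>-.12)&(Y<.055)
    n,l,s,_=cv2.connectedComponentsWithStats(m.astype(np.uint8)); k=1+np.argmax(s[1:,4]); Q=w[l==k]
    b=np.polyfit(Q[:,0],Q[:,1],1)
    m=(Z>.0875)&(Z<.092)&(X>.5)&(X<.60)&(abs(Y-np.polyval(b,X))<.03); E=w[m]
    return Q,b,E,p
E
python3 - <<'E'
from h import *
D=quat([0,0,-1],[0,1,0])
env.grip(.04); env.reach([.55,-.02,.33],D)
Q,b,E,p=spanner(); a=np.arctan(b[0]); print(len(Q),b,np.degrees(a),np.ptp(Q[:,0]),np.std(Q[:,1]-np.polyval(b,Q[:,0]))*3.46,"ring end xmin",E[:,0].min() if len(E) else None, Q.mean(0))
s=np.load("top0.npz"); w=cloud(s["d"],"top"); m=(w[...,2]>.133)&(w[...,1]<-.35)&(w[...,1]>-.5)&(w[...,0]<.8)&(w[...,0]>.45); print("unit front x",np.percentile(w[m][:,0],[0.5,2,5]))
u=np.array([np.cos(a),np.sin(a),0]); xm=.603; g=np.array([xm,np.polyval(b,xm),0])
yd=np.array([-u[1],u[0],0])
for sg in(1,-1):
    for sg2 in (1,-1):
        # spanner rotated by sg2*90deg: tool y -> rotated
        q1=kin.inverse_kinematics([g[0],g[1],.146],quat([0,0,-1],sg*yd)); y2=np.array([sg2,0,0])
        q2=kin.inverse_kinematics([.504,-.427,.16],quat([0,0,-1],y2))
        print(sg,sg2,None if q1 is None else np.round(q1,2),None if q2 is None else np.round(q2,2))
print(g,st())
E
```

```text
533 [ 0.12245442 -0.09806964] 6.981364435669522 0.043300830047606875 0.01750183016211867 ring end xmin 0.5269449020015521 [ 0.59679236 -0.02498978  0.08660204]
unit front x [0.59074249 0.59363625 0.59969001]
1 1 [-0.42  0.6   0.48  1.88 -0.38  0.76  1.97] [ 0.12  0.73  0.73  1.74 -0.6   0.91  1.1 ]
1 -1 [-0.42  0.6   0.48  1.88 -0.38  0.76  1.97] [-0.12  1.05  1.26  1.75 -1.09  1.21 -1.68]
-1 1 [-0.76  0.84  1.05  1.9  -0.91  0.97 -0.72] [ 0.12  0.73  0.73  1.74 -0.6   0.91  1.1 ]
-1 -1 [-0.76  0.84  1.05  1.9  -0.91  0.97 -0.72] [-0.12  1.05  1.26  1.75 -1.09  1.21 -1.68]
[ 0.603      -0.02422963  0.        ] {'t': 7.1, 'p': [0.5503, -0.0215, 0.3304], 'op': 0.0404, 'gf': np.float64(0.0), 'F': [-0.3, 0.5, -0.2]}
```

```bash
python3 - <<'E'
from h import *
Q,b,E,p=spanner(); a=np.arctan(b[0]); xm=.606; g=[xm,np.polyval(b,xm)]
q=quat([0,0,-1],[-np.sin(a),np.cos(a),0])
env.reach([g[0],g[1],.22],q); hit=env.movel([g[0],g[1],.1465],.08,stop_force=8); print(hit,st())
env.grip(.0,60); print(st())
env.movel([g[0],g[1],.27],.15); print(st())
q2=quat([0,0,-1],[1,0,0])
env.reach([.515,-.427,.27],q2); print(st())
if env.get_state()["opening"]>.012:
    env.movel([.515,-.427,.1570],.12,stop_force=10); print(st())
    env.grip(.045); env.movel([.515,-.427,.30],.2); print(st())
C=cal("wrist"); p,d=camera("wrist"); cv2.imwrite("pics/d1.png",p)
E
```

```text
False {'t': 8.7, 'p': [0.6064, -0.024, 0.147], 'op': 0.0398, 'gf': np.float64(0.0), 'F': [0.3, 0.1, 0.3]}
{'t': 9.1, 'p': [0.6064, -0.0239, 0.1472], 'op': 0.0149, 'gf': np.float64(58.8), 'F': [-0.7, -0.0, 5.6]}
{'t': 10.1, 'p': [0.6054, -0.0237, 0.2689], 'op': 0.0152, 'gf': np.float64(58.5), 'F': [-0.2, 0.9, -1.1]}
{'t': 11.6, 'p': [0.5163, -0.4255, 0.2696], 'op': 0.0152, 'gf': np.float64(58.5), 'F': [0.4, 0.9, -1.1]}
{'t': 12.7, 'p': [0.5153, -0.4275, 0.1579], 'op': 0.0151, 'gf': np.float64(58.5), 'F': [-0.5, 0.3, -2.1]}
{'t': 13.9, 'p': [0.5148, -0.4263, 0.2988], 'op': 0.0449, 'gf': np.float64(0.0), 'F': [0.3, 0.1, -0.1]}
```

View pics/d1.png

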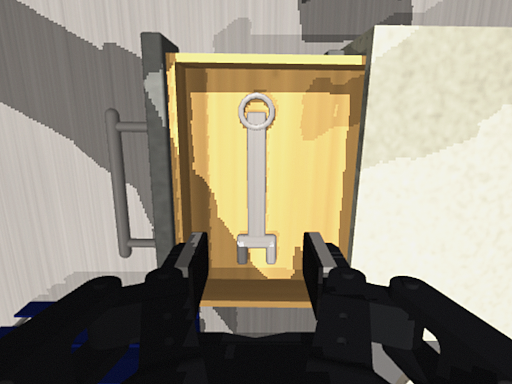

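The spanner lies flat inside the drawer, shank at (257,180). Next I push the drawer shut at its handle.

```bash
python3 - <<'E'
from h import *
q=quat([0,0,-1],[1,0,0])
env.grip(0); env.reach([.36,-.427,.26],q); env.movel([.36,-.427,.168],.15); print(st())
print(env.movel([.56,-.427,.168],.07,stop_force=12),st())
print(env.movel([.57,-.427,.168],.03,stop_force=15),st())
s=env.get_state()["tcp_pos"]; env.movel([s[0]-.03,-.427,.168],.1); env.movel([s[0]-.03,-.427,.28],.2); print(st())
env.grip(.032)
D=quat([0,0,-1],[0,1,0])
env.reach([.44,-.30,.38],D); C=cal("wrist"); p,d=camera("wrist"); w=cloud(d,C=C); w[240:]=np.nan;X,Y,Z=w[...,0],w[...,1],w[...,2]
m=(abs(Z-.1275)<.003)&(Y<-.34)&(Y>-.52)&(X>.5)&(X<.66);print("front top x",np.percentile(w[m][:,0],[1,50,99]))
m=(abs(Z-.1395)<.003)&(Y<-.34)&(Y>-.52)&(X>.5)&(X<.8);print("unit front x",np.percentile(w[m][:,0],[1,50]) if m.sum() else 0)
cv2.imwrite("pics/d2.png",p)
E
```

```text
{'t': 15.9, 'p': [0.3604, -0.4276, 0.1686], 'op': 0.0001, 'gf': np.float64(0.0), 'F': [0.4, -0.3, -0.3]}
True {'t': 18.0, 'p': [0.5228, -0.4272, 0.1674], 'op': 0.0003, 'gf': np.float64(2.0), 'F': [-2.7, 0.0, 4.0]}
True {'t': 18.5, 'p': [0.5229, -0.4274, 0.1669], 'op': 0.0001, 'gf': np.float64(1.1), 'F': [-1.2, 0.5, 1.3]}
{'t': 19.6, 'p': [0.493, -0.4263, 0.2789], 'op': 0.0001, 'gf': np.float64(0.0), 'F': [-0.5, -0.2, -0.8]}Traceback (most recent call last):
  File "<stdin>", line 10, in <module>
    return _quantile_unchecked(
        a, q, axis, out, overwrite_input, method, keepdims, weights)
    return _ureduce(a,
                    func=_quantile_ureduce_func,
    ...<5 lines>...
                    overwrite_input=overwrite_input,
                    method=method)
    r = func(a, **kwargs)
    result = _quantile(arr,
                       quantiles=q,
    ...<2 lines>...
                       out=out,
                       weights=wgt)
    slices_having_nans = np.isnan(arr[-1, ...])
                                  ~~~^^^^^^^^^
IndexError: index -1 is out of bounds for axis 0 with size 0
```

The push stopped after 142 mm of travel, which is what shut should be (the unit's front at .591 minus the drawer front's inner face at .449). I'll confirm it visually later. Next I check the kinematics for picking the lying jars and placing them upright.

```bash
cat >> h.py <<'E'
Z3=np.array([0,0,1.]); X3=np.array([1.,0,0]); BED=.070
def lanex(y): return .6016-.030*(y-.025)
def RQ(Rm): q=R.from_matrix(Rm).as_quat(); return [float(q[3]),*map(float,q[:3])]
def rpick(jz,t): z=-np.cos(t)*Z3-np.sin(t)*jz; x=np.cos(t)*jz-np.sin(t)*Z3; return np.c_[x,np.cross(z,x),z]
def rplace(phi,t): h=np.array([np.cos(phi),np.sin(phi),0]); z=np.cos(t)*h-np.sin(t)*Z3; x=np.cos(t)*Z3+np.sin(t)*h; return np.c_[x,np.cross(z,x),z]
def plan(c,jz,pl,t,phi,gz=.101):
    Rp=rpick(jz,t); Rl=rplace(phi,t); g=c-.008*jz; g[2]=gz; T=g-.054*Rp[:,2]
    rel=Rp.T@(T-c); return Rp,T,Rl,pl+Rl@rel
def lookjar(y):
    env.reach([.53,y,.33],quat([0,0,-1],[0,1,0])); C=cal("wrist"); p,d=camera("wrist"); w=cloud(d,C=C); w[235:]=np.nan
    m=(w[...,2]>.098)&(w[...,2]<.13)&(w[...,0]>.55)&(w[...,0]<.66)&(abs(w[...,1]-y)<.07)
    n,l,s,_=cv2.connectedComponentsWithStats(m.astype(np.uint8)); k=1+np.argmax(s[1:,4]); Q=w[l==k]
    r=Q[Q[:,2]>np.percentile(Q[:,2],99)-.0015]; b=np.polyfit(r[:,1],r[:,0],1)
    e=np.percentile(Q[:,1],[.5,99.5]); yc=e.mean(); return np.array([np.polyval(b,yc),yc,BED+.027]),b[0],np.ptp(e),np.ptp(r[:,1])
E
python3 - <<'E'
from h import *
for nm,c,s,py in(("C",[.607,-.151,.097],1,-.12),("B",[.599,.098,.097],-1,-.01),("A",[.600,.221,.097],1,.10)):
    jz=np.array([-.03*s,s,0]);jz/=np.linalg.norm(jz)
    for t in(20,30):
        for phi in(0,-15,15,-30,30):
            Rp,T,Rl,P=plan(np.array(c),jz,np.array([lanex(py),py,.110]),np.radians(t),np.radians(phi))
            f=lambda T,Rm:kin.inverse_kinematics(T.tolist(),RQ(Rm))
            q=[f(T,Rp),f(T+[0,0,.12],Rp),f(P,Rl),f(P+[0,0,.12],Rl),f(P-.1*Rl[:,2],Rl)]
            print(nm,t,phi,[a is not None for a in q], np.round(q[0],2) if phi==0 and q[0] is not None else "", np.round(q[2],2) if q[2] is not None else "")
E
```

```text
C 20 0 [True, True, False, False, False] [-0.61  0.75  0.86  1.89 -0.31  0.68  0.35] 
C 20 -15 [True, True, False, False, False]  
C 20 15 [True, True, True, True, False]  [ 1.38  1.27 -1.21  2.33  3.23  0.59  2.81]
C 20 -30 [True, True, True, False, False]  [-0.09  0.76 -0.18  2.43  2.37  1.33  1.64]
C 20 30 [True, True, True, True, True]  [-0.15  1.08  0.84  2.28  4.04  1.8   1.15]
C 30 0 [True, True, True, True, False] [-0.71  0.81  0.9   1.91 -0.13  0.64  0.13] [ 1.16  1.06 -1.2   2.39  2.79  0.91  2.74]
C 30 -15 [True, True, False, True, False]  
C 30 15 [True, True, True, True, False]  [ 1.31  1.07 -1.19  2.31  2.95  0.5   2.84]
C 30 -30 [True, True, True, True, False]  [-0.52  0.68  0.37  2.43  2.48  0.85  1.41]
C 30 30 [True, True, True, True, True]  [ 1.29  0.96 -1.03  2.19  4.08  0.23  1.84]
B 20 0 [True, True, False, False, False] [ 0.47  0.7  -0.79  1.82  0.19  0.74  2.86] 
B 20 -15 [True, True, False, False, False]  
B 20 15 [True, True, False, False, False]  
B 20 -30 [True, True, True, True, False]  [-0.94  0.86  0.47  2.42  2.14  0.95  1.3 ]
B 20 30 [True, True, True,
[... 475 characters left out ...]
 0.95 -0.42] 
A 20 -15 [True, True, True, True, False]  [-0.9   0.8   0.25  2.43  2.23  1.12  1.39]
A 20 15 [True, True, False, False, False]  
A 20 -30 [True, True, True, True, True]  [-1.06  0.82  0.35  2.3   1.8   0.96  1.56]
A 20 30 [True, True, True, False, False]  [ 0.98  1.27 -1.21  2.39  3.16  0.78  2.82]
A 30 0 [True, True, False, False, False] [-0.96  0.78  0.49  1.64  0.13  1.06 -0.6 ] 
A 30 -15 [True, True, True, True, False]  [-0.9   0.67  0.32  2.42  2.27  0.84  1.49]
A 30 15 [True, True, False, False, False]  
A 30 -30 [True, True, True, True, True]  [-0.99  0.69  0.34  2.29  1.77  0.8   1.72]
A 30 30 [True, True, True, True, False]  [ 0.91  1.06 -1.2   2.37  2.9   0.67  2.8 ]
```

```bash
sed -i 's/g=c-.008\*jz/g=c-.002*jz/' h.py; python3 - <<'E'
from h import *
lo=np.array([-2.96,-.34,-1.41,.24,-1.37,.17,-2.96]);hi=np.array([2.96,2.1,1.46,2.44,4.51,1.92,2.96])
for nm,c,s,pys,ts in(("C",[.607,-.151,.097],1,(-.15,-.12,-.08),(30,40)),("B",[.599,.098,.097],-1,(-.03,0.,.06,.1),(25,30,40)),("A",[.600,.221,.097],1,(.10,.13,.16,.2),(25,))):
    jz=np.array([-.03*s,s,0]);jz/=np.linalg.norm(jz); L=[]
    for t in ts:
      for py in pys:
        for phi in range(-90,91,15):
            Rp,T,Rl,P=plan(np.array(c),jz,np.array([lanex(py),py,.110]),np.radians(t),np.radians(phi))
            f=lambda T,Rm:kin.inverse_kinematics(T.tolist(),RQ(Rm))
            q=[f(T,Rp),f(T+[0,0,.12],Rp),f(P+[0,0,.06],Rl),f(P,Rl),f(P-.06*Rl[:,2]+[0,0,.03],Rl)]
            if any(a is None for a in q): continue
            q=np.array(q); mar=min((q-lo).min(),(hi-q).min()); jump=abs(q[1]-q[2]).max(); c2=max(abs(q[2]-q[3]).max(),abs(q[3]-q[4]).max(),abs(q[0]-q[1]).max())
            L.append((t,py,phi,round(mar,2),round(jump,2),round(c2,2)))
    L=[l for l in L if l[3]>.06 and l[5]<1.0]; L.sort(key=lambda l:l[4]); print(nm,*L[:9],sep="\n ")
E
```

```text
C
 (30, -0.12, 90, np.float64(0.1), np.float64(1.37), np.float64(0.29))
 (30, -0.08, 90, np.float64(0.1), np.float64(1.43), np.float64(0.29))
 (40, -0.15, 90, np.float64(0.11), np.float64(1.51), np.float64(0.24))
 (40, -0.12, 90, np.float64(0.15), np.float64(1.51), np.float64(0.24))
 (40, -0.08, 90, np.float64(0.19), np.float64(1.52), np.float64(0.24))
 (30, -0.08, -45, np.float64(0.08), np.float64(1.93), np.float64(0.3))
 (30, -0.15, -60, np.float64(0.21), np.float64(2.1), np.float64(0.29))
 (30, -0.12, -60, np.float64(0.23), np.float64(2.13), np.float64(0.29))
 (30, -0.08, -60, np.float64(0.26), np.float64(2.16), np.float64(0.29))
B
A
 (25, 0.2, 75, np.float64(0.07), np.float64(1.51), np.float64(0.22))
 (25, 0.2, -15, np.float64(0.07), np.float64(2.4), np.float64(0.23))
 (25, 0.1, -30, np.float64(0.1), np.float64(2.42), np.float64(0.22))
 (25, 0.13, -30, np.float64(0.14), np.float64(2.47), np.float64(0.22))
 (25, 0.16, -30, np.float64(0.19), np.float64(2.51), np.float64(0.22))
 (25, 0.2, -30, np.float64(0.26), np.float64(2.56), np.float64(0.22))
 (25, 0.1, -45, np.float64(0.29), np.float64(2.6), np.float64(0.22))
 (25, 0.13, -45, np.float64(0.34), np.float64(2.63), np.float64(0.22))
 (25, 0.16, -45, np.float64(0.38), np.float64(2.65), np.float64(0.22))
```

```bash
python3 - <<'E'
s=open("h.py").read()
s=s.replace("def plan(c,jz,pl,t,phi,gz=.101):\n    Rp=rpick(jz,t); Rl=rplace(phi,t);","def plan(c,jz,pl,t,phi,fl=1,gz=.101):\n    F=np.diag([fl,fl,1.]); Rp=rpick(jz,t)@F; Rl=rplace(phi,t)@F;")
open("h.py","w").write(s)
E
python3 - <<'E'
from h import *
lo=np.array([-2.96,-.34,-1.41,.24,-1.37,.17,-2.96]);hi=np.array([2.96,2.1,1.46,2.44,4.51,1.92,2.96])
for nm,c,s,pys,ts in(("B",[.599,.098,.097],-1,(-.0,.03,.06,.09),(30,35,40,45)),):
    jz=np.array([-.03*s,s,0]);jz/=np.linalg.norm(jz); L=[]
    for fl in(1,-1):
     for t in ts:
      for py in pys:
        for phi in range(-105,106,15):
            Rp,T,Rl,P=plan(np.array(c),jz,np.array([lanex(py),py,.110]),np.radians(t),np.radians(phi),fl)
            f=lambda T,Rm:kin.inverse_kinematics(T.tolist(),RQ(Rm))
            q=[f(T,Rp),f(T+[0,0,.12],Rp),f(P+[0,0,.06],Rl),f(P,Rl),f(P-.06*Rl[:,2]+[0,0,.03],Rl)]
            if any(a is None for a in q): continue
            q=np.array(q); mar=min((q-lo).min(),(hi-q).min()); jump=abs(q[1]-q[2]).max(); c2=max(abs(q[2]-q[3]).max(),abs(q[3]-q[4]).max(),abs(q[0]-q[1]).max())
            L.append((fl,t,py,phi,float(round(mar,2)),float(round(jump,2)),float(round(c2,2))))
    L=[l for l in L if l[4]>.03]; L.sort(key=lambda l:l[5]+3*max(0,l[6]-1)); print(nm,*L[:12],sep="\n ")
E
```

```text
Traceback (most recent call last):
ValueError: time passes only in moves, steps and waits
```

```bash
python3 - <<'E'
from h import *
lo=np.array([-2.96,-.34,-1.41,.24,-1.37,.17,-2.96]);hi=np.array([2.96,2.1,1.46,2.44,4.51,1.92,2.96])
c=[.599,.098,.097]; jz=np.array([.03,-1,0]);jz/=np.linalg.norm(jz); L=[]
try:
 f=lambda T,Rm:kin.inverse_kinematics(T.tolist(),RQ(Rm))
 for t in (40,):
  for py in(.0,.05):
   for phi in (-90,90,-60,60,-75,75,-45,45):
    Rp,T,Rl,P=plan(np.array(c),jz,np.array([lanex(py),py,.110]),np.radians(t),np.radians(phi),-1)
    if not L: q0=[f(T,Rp),f(T+[0,0,.12],Rp)]; print(np.round(q0[0],2),np.round(q0[1],2))
    q=[f(P+[0,0,.06],Rl),f(P,Rl)]
    if any(a is None for a in q): continue
    q=np.array(q); L.append(0); print(t,py,phi,min((q-lo).min(),(hi-q).min()).round(2),abs(q0[1]-q[0]).max().round(2),abs(q[0]-q[1]).max().round(2))
except ValueError as e: print(e)
E
```

```text
[-0.35  0.74  0.57  1.88 -1.2   1.21  0.97] [-0.44  0.58  0.7   1.83 -1.08  1.33  0.79]
40 0.0 -90 0.64 1.63 0.13
40 0.0 90 0.03 2.83 0.11
40 0.0 -60 0.34 2.1 0.3
40 0.0 60 0.06 3.12 5.12
40 0.0 -75 0.49 1.84 0.21
40 0.0 75 0.05 2.96 0.21
40 0.0 -45 0.22 2.4 1.64
40 0.0 45 0.1 5.49 0.21
40 0.05 -90 0.69 1.61 0.13
40 0.05 90 0.06 2.86 0.21
40 0.05 -60 0.39 2.07 0.26
40 0.05 60 0.0 2.17 0.42
40 0.05 -75 0.54 1.82 0.2
40 0.05 75 0.01 3.03 5.19
40 0.05 -45 0.24 2.34 0.52
40 0.05 45 0.09 5.5 0.21
```

```bash
cat >> h.py <<'E'
def dojar(y,s,py,t,phi,fl):
    c,b,ln,rl=lookjar(y); jz=s*np.array([b,1,0]); jz/=np.linalg.norm(jz); print("jar",c.round(4),"slope",round(b,3),"len",round(ln,4),"ridge",round(rl,4))
    if not(.070<ln<.086 and abs(c[0]-lanex(c[1]))<.016): print("bad measure"); return False
    Rp,T,Rl,P=plan(c,jz,np.array([lanex(py),py,.1105]),np.radians(t),np.radians(phi),fl)
    env.grip(.075); env.reach((T-.07*Rp[:,2]+[0,0,.03]).tolist(),RQ(Rp)); 
    h=env.movel(T.tolist(),.1,stop_force=8); print("down",h,st())
    if h: return False
    env.grip(.0,50); print("grip",st())
    env.movel((T+[0,0,.13]).tolist(),.15); print("up",st())
    env.reach((P+[0,0,.08]).tolist(),RQ(Rl)); print("over",st())
    if env.get_state()["opening"]<.045: print("LOST"); return False
    h=env.movel(P.tolist(),.06,stop_force=6); print("set",h,st()); env.dwell(.2)
    env.grip(.078); env.movel((np.array(env.get_state()["tcp_pos"])-.09*Rl[:,2]+[0,0,.02]).tolist(),.1); print("off",st()); return True
E
python3 - <<'E'
from h import *
print(dojar(-.15,1,-.12,40,np.pi*0+90,1))
p,d=camera("scene"); cv2.imwrite("pics/s1.png",p)
E
```

```text
jar [ 0.5824 -0.1543  0.097 ] slope -0.008 len 0.0724 ridge 0.048
bad measure
False
```

View pics/s1.png

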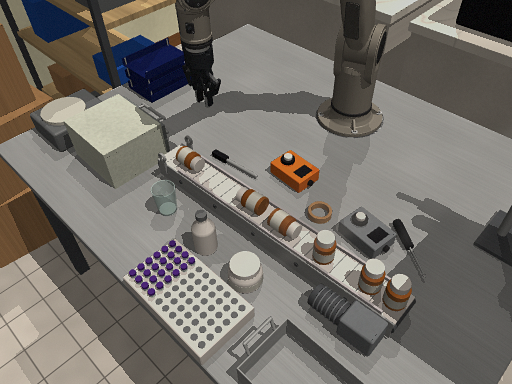

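The scene view shows the drawer shut at (155,115) and all jars unchanged. The measurement was cut off by the closed fingers, so I'll look with the gripper open and no row cut.

```bash
sed -i 's/    env.reach(\[.53,y,.33\]/    env.grip(.085); env.reach([.55,y,.36]/; s/w\[235:\]=np.nan$/w[270:]=np.nan/; s/C=C); w\[235:\]=np.nan/C=C)/' h.py; grep -n "reach(\[.55,y" h.py; python3 - <<'E'
from h import *
print(dojar(-.15,1,-.12,40,90,1))
p,d=camera("scene"); cv2.imwrite("pics/s2.png",p[100:300,100:400])
E
```

```text
37:    env.grip(.085); env.reach([.55,y,.36],quat([0,0,-1],[0,1,0])); C=cal("wrist"); p,d=camera("wrist"); w=cloud(d,C=C); w[270:]=np.nan
jar [ 0.6068 -0.1521  0.097 ] slope -0.011 len 0.0786 ridge 0.0554
down False {'t': 26.0, 'p': [0.6069, -0.1191, 0.1428], 'op': 0.0751, 'gf': np.float64(0.0), 'F': [-0.1, 0.2, 0.3]}
grip {'t': 26.4, 'p': [0.6069, -0.1189, 0.1431], 'op': 0.0529, 'gf': np.float64(51.7), 'F': [-0.5, 2.2, 6.2]}
up {'t': 27.4, 'p': [0.6059, -0.1191, 0.2714], 'op': 0.0525, 'gf': np.float64(52.3), 'F': [0.4, -0.3, -1.3]}
over {'t': 28.6, 'p': [0.6059, -0.1643, 0.2223], 'op': 0.0525, 'gf': np.float64(57.4), 'F': [0.2, 0.1, -1.6]}
set False {'t': 30.0, 'p': [0.6059, -0.1654, 0.1437], 'op': 0.0523, 'gf': np.float64(57.7), 'F': [-1.5, 0.4, 2.9]}
off {'t': 31.8, 'p': [0.6061, -0.2335, 0.2204], 'op': 0.0782, 'gf': np.float64(0.0), 'F': [0.0, 0.4, -0.3]}
True
```

View pics/s2.png

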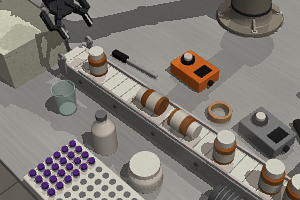

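Jar C stands upright at (97,60) in the crop. Jar B is next.

```bash
python3 - <<'E'
from h import *
s=env.get_state()["tcp_pos"]; env.movel([s[0],s[1],.33],.2)
try: r=dojar(.098,-1,-.01,40,-90,-1)
except env.PlanningError as e: r=repr(e)
print(r)
p,d=camera("scene"); cv2.imwrite("pics/s3.png",p[100:300,100:400])
E
```

```text
jar [0.5992 0.098  0.097 ] slope -0.074 len 0.079 ridge 0.055
down False {'t': 36.3, 'p': [0.602, 0.0647, 0.1429], 'op': 0.075, 'gf': np.float64(0.0), 'F': [-0.1, -0.5, 0.3]}
grip {'t': 36.6, 'p': [0.602, 0.0648, 0.1433], 'op': 0.0522, 'gf': np.float64(52.0), 'F': [-0.5, -1.6, 5.5]}
up {'t': 37.6, 'p': [0.6011, 0.0656, 0.2714], 'op': 0.0528, 'gf': np.float64(52.2), 'F': [-1.2, 0.2, -2.2]}
over {'t': 38.5, 'p': [0.6015, 0.0342, 0.2224], 'op': 0.0529, 'gf': np.float64(57.1), 'F': [0.5, -0.5, -1.1]}
set True {'t': 39.5, 'p': [0.6026, 0.0354, 0.1515], 'op': 0.0527, 'gf': np.float64(57.8), 'F': [-1.0, 2.2, 3.9]}
off {'t': 41.3, 'p': [0.6021, 0.1043, 0.2282], 'op': 0.0778, 'gf': np.float64(0.0), 'F': [-0.2, 1.2, -0.7]}
True
```

View pics/s3.png

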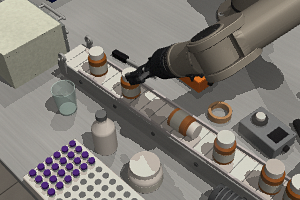

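Jar B appears upright at (128,82), though it touched down about 8 mm early, so I'll verify it in a later view. Jar A is next.

```bash
python3 - <<'E'
from h import *
s=env.get_state()["tcp_pos"]; env.movel([s[0],s[1],.33],.2)
try: r=dojar(.221,1,.12,25,-45,1)
except env.PlanningError as e: r=repr(e)
print(r,st())
p,d=camera("scene"); cv2.imwrite("pics/s4.png",p[100:300,100:400])
E
```

```text
jar [0.6006 0.2217 0.097 ] slope -0.017 len 0.0788 ridge 0.0559
down False {'t': 46.3, 'p': [0.6007, 0.2428, 0.1506], 'op': 0.075, 'gf': np.float64(0.0), 'F': [-0.2, 0.1, 0.4]}
grip {'t': 46.6, 'p': [0.6008, 0.2429, 0.1508], 'op': 0.0531, 'gf': np.float64(52.3), 'F': [-1.1, 1.4, 6.1]}
up {'t': 47.6, 'p': [0.5998, 0.2426, 0.2788], 'op': 0.0526, 'gf': np.float64(52.3), 'F': [0.7, 0.4, -1.8]}
over {'t': 49.5, 'p': [0.5614, 0.1569, 0.211], 'op': 0.0528, 'gf': np.float64(52.4), 'F': [0.9, -0.4, -1.5]}
set True {'t': 50.8, 'p': [0.5613, 0.1574, 0.1318], 'op': 0.0524, 'gf': np.float64(52.9), 'F': [-1.1, 0.8, 4.0]}
off {'t': 52.5, 'p': [0.5032, 0.2139, 0.1881], 'op': 0.0777, 'gf': np.float64(0.0), 'F': [0.1, -0.0, -0.1]}
True {'t': 52.5, 'p': [0.5032, 0.2139, 0.1881], 'op': 0.0777, 'gf': np.float64(0.0), 'F': [0.1, -0.0, -0.1]}
```

View pics/s4.png

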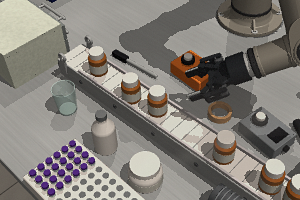

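All six jars look upright: (97,60), (131,87), (157,101), (224,148), (271,178) and (300,185). Next is the rod: look again, grasp it, turn it, and measure the tip in hand.

```bash
cat >> h.py <<'E'
EN=np.array([.552,-.2222,.100]); EX=np.array([.99955,.030,0]); EX/=np.linalg.norm(EX)
E
python3 - <<'E'
from h import *
s=env.get_state()["tcp_pos"]; env.movel([s[0]-.02,s[1],.36],.2)
env.grip(.085); env.reach([.47,-.10,.36],quat([0,0,-1],[1,0,0])); C=cal("wrist"); p,d=camera("wrist"); w=cloud(d,C=C); X,Y,Z=w[...,0],w[...,1],w[...,2]
m=(Z>.004)&(Z<.03)&(X>.43)&(X<.52)&(Y<.02)&(Y>-.25); n,l,sx,_=cv2.connectedComponentsWithStats(m.astype(np.uint8)); k=1+np.argmax(sx[1:,4]); Q=w[l==k]
G=Q[Q[:,2]>.0175]; r=cv2.minAreaRect(Q[:,:2].astype(np.float32)); b=np.polyfit(Q[:,1],Q[:,0],1); print(len(Q),len(G),r,b,cv2.minAreaRect(G[:,:2].astype(np.float32)),np.percentile(Q[:,1],[0.5,99.5]),np.percentile(G[:,1],[1,99]))
cv2.imwrite("pics/r1.png",p)
for P,y in(([.475,-.17,.0746],[1,.085,0]),([.386,-.227,.1646],[.03,-1,0]),([.386,-.227,.22],[.03,-1,0]),([.53,-.2222,.1646],[.03,-1,0])):
    q=kin.inverse_kinematics(P,quat([0,0,-1],y)); print(None if q is None else np.round(q,2))
T=cloud(camera("top")[1],"top"); m=(T[...,2]>.145)&(T[...,2]<.165)&(T[...,0]>.55)&(T[...,0]<.66)&(T[...,1]>-.25)&(T[...,1]<.6)
n,l,sx,_=cv2.connectedComponentsWithStats(m.astype(np.uint8)); print([(T[l==k].mean(0).round(3).tolist(),int(sx[k,4])) for k in range(1,n) if sx[k,4]>15])
E
```

```text
1515 624 ((0.46987298130989075, -0.11329852044582367), (0.01986699178814888, 0.1852930188179016), 4.888301372528076) [-0.08634553  0.46005197] ((0.47024694085121155, -0.11767106503248215), (0.01986699178814888, 0.17651599645614624), 4.888301372528076) [-0.20459996 -0.02247323] [-0.20470508 -0.06222974]
[-0.28  0.66  0.64  2.15 -0.75  0.57  1.  ]
[-0.47  0.59  1.13  2.25 -0.8   0.79 -0.33]
[-0.58  0.5   1.26  2.21 -0.63  0.87 -0.46]
[-0.5   0.88  1.2   1.96 -0.98  1.05 -0.37]
[([0.613, 0.031, 0.151], 117), ([0.605, -0.121, 0.15], 118), ([0.595, 0.343, 0.151], 127), ([0.599, 0.118, 0.151], 115), ([0.581, 0.539, 0.151], 126), ([0.586, 0.475, 0.15], 120)]
```

Cap tops are at z .151 for all six jars, all on the lane. IK works for the rod poses, so I pick it up.

```bash
python3 - <<'E'
from h import *
e=np.array([-.0850,.9964,0]); gc=np.array([.4754,-.1752,.010]); g=gc+.008*e
yd=[.9964,.085,0]; q=quat([0,0,-1],yd)
env.grip(.042); env.reach([g[0],g[1],.16],q); h=env.movel([g[0],g[1],.0750],.07,stop_force=8); print(h,st())
env.grip(0,110); print(st())
env.movel([g[0],g[1],.21],.12); print(st())
q2=quat([0,0,-1],[EX[1],-EX[0],0]); tgt=EN-EX*(.156+.012-.008); tgt[2]=.100+.065
env.reach((tgt+[0,0,.045]).tolist(),q2); print(st(),tgt)
env.movel((tgt+[0,0,.015]).tolist(),.1)
C=cal("wrist"); p,d=camera("wrist"); w=cloud(d,C=C); cv2.imwrite("pics/r2.png",p); np.savez("r2.npz",w=w,p=p)
E
```

```text
False {'t': 58.3, 'p': [0.475, -0.1673, 0.0754], 'op': 0.0421, 'gf': np.float64(0.0), 'F': [-0.0, 0.7, 0.1]}
{'t': 58.7, 'p': [0.4749, -0.1673, 0.0757], 'op': 0.0172, 'gf': np.float64(107.9), 'F': [-1.6, 1.6, 7.6]}
{'t': 59.9, 'p': [0.4744, -0.167, 0.2094], 'op': 0.0174, 'gf': np.float64(107.7), 'F': [-0.2, 0.1, -1.8]}
{'t': 61.0, 'p': [0.3923, -0.2268, 0.2098], 'op': 0.0176, 'gf': np.float64(107.7), 'F': [0.1, 0.1, -1.5]} [ 0.39207202 -0.227       0.165     ]
```

View pics/r2.png

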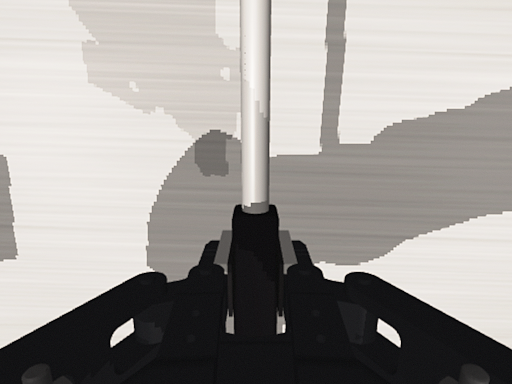

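The rod in hand is clear from row 0 to 207, and its tip is out of frame above. I'll fit the axis from the cloud and get the tip from the grip's front edge.

```bash
cat >> h.py <<'E'
def rodfit(w):
    s=np.array(env.get_state()["tcp_pos"]); X,Y,Z=w[...,0],w[...,1],w[...,2]
    m=(abs(Z-(s[2]-.058))<.025)&(X>s[0]+.026)&(X<s[0]+.14)&(abs(Y-s[1])<.03); m[:, :200]=0; m[:,310:]=0; Q=w[m]
    bins=np.arange(s[0]+.03,s[0]+.13,.01); P=[]
    for a in bins:
        q=Q[(Q[:,0]>=a)&(Q[:,0]<a+.01)]
        if len(q)>15: P.append([a+.005,np.percentile(q[:,1],[2,98]).mean(),np.percentile(q[:,2],95)-.006,np.ptp(np.percentile(q[:,1],[2,98]))])
    P=np.array(P); by=np.polyfit(P[:,0],P[:,1],1); bz=np.polyfit(P[:,0],P[:,2],1); return s,P,by,bz
E
python3 - <<'E'
from h import *
w=np.load("r2.npz")["w"]; s,P,by,bz=rodfit(w); print(s,P.round(4).tolist(),by,bz)
xt=s[0]+.148; print("tip",xt,np.polyval(by,xt),np.polyval(bz,xt),"axis y at tcp",np.polyval(by,s[0])-s[1],"z",np.polyval(bz,s[0])-s[2])
p=np.load("r2.npz")["p"]; col=p[150:260,255]; print([(150+i,w[150+i,255].round(4).tolist(),col[i].tolist()) for i in range(50,66,3)])
E
```

```text
[ 0.39230644 -0.22718975  0.18037734] [[0.4273, -0.2263, 0.115, 0.0116], [0.4373, -0.226, 0.1149, 0.0113], [0.4473, -0.2256, 0.115, 0.0111], [0.4573, -0.2253, 0.115, 0.0115], [0.4673, -0.2251, 0.115, 0.0115], [0.4773, -0.2248, 0.1148, 0.0112], [0.4873, -0.2243, 0.1149, 0.0115], [0.4973, -0.2242, 0.1149, 0.0117]] [ 0.03048562 -0.23928043] [-0.00167346  0.1157038 ]
tip 0.5403064428093771 -0.22280885075460988 0.11479962128117743 axis y at tcp -0.00013097094024466793 z -0.06533004977312887
[(200, [0.4202, -0.2263, 0.1213], [205, 212, 219]), (203, [0.4188, -0.2264, 0.121], [95, 100, 101]), (206, [0.4177, -0.2264, 0.1217], [110, 114, 118]), (209, [0.4161, -0.2264, 0.1207], [108, 111, 116]), (212, [0.4147, -0.2265, 0.1205], [113, 118, 123]), (215, [0.4138, -0.2265, 0.1219], [9, 9, 10])]
```

The axis is parallel to lane x (slope .0305) and its height offset is known. Insert now.

```bash
python3 - <<'E'
from h import *
s=np.array(env.get_state()["tcp_pos"]); a=np.array([s[0],s[1]+.0003,.1653]); env.movel(a.tolist(),.06); print(st())
b=a+EX*.06; h=env.movel(b.tolist(),.05,stop_force=12); print(h,st())
if not h:
    h=env.movel((a+EX*.125).tolist(),.05,stop_force=12); print(h,st())
    if not h: h=env.movel((a+EX*.144).tolist(),.03,stop_force=8); print(h,st())
p,d=camera("scene"); cv2.imwrite("pics/s5.png",cv2.resize(p[100:220,120:300],(720,480),interpolation=cv2.INTER_CUBIC))
E
```

```text
{'t': 61.9, 'p': [0.3922, -0.2269, 0.1652], 'op': 0.0176, 'gf': np.float64(107.7), 'F': [0.2, -1.3, -2.5]}
False {'t': 63.2, 'p': [0.4519, -0.2251, 0.1653], 'op': 0.0172, 'gf': np.float64(107.7), 'F': [-0.1, 0.3, -1.2]}
False {'t': 64.7, 'p': [0.5169, -0.2232, 0.1653], 'op': 0.0176, 'gf': np.float64(107.7), 'F': [0.4, -1.0, -1.3]}
True {'t': 65.1, 'p': [0.5303, -0.2224, 0.1646], 'op': 0.0174, 'gf': np.float64(107.9), 'F': [-0.2, -1.0, -1.7]}
```

View pics/s5.png

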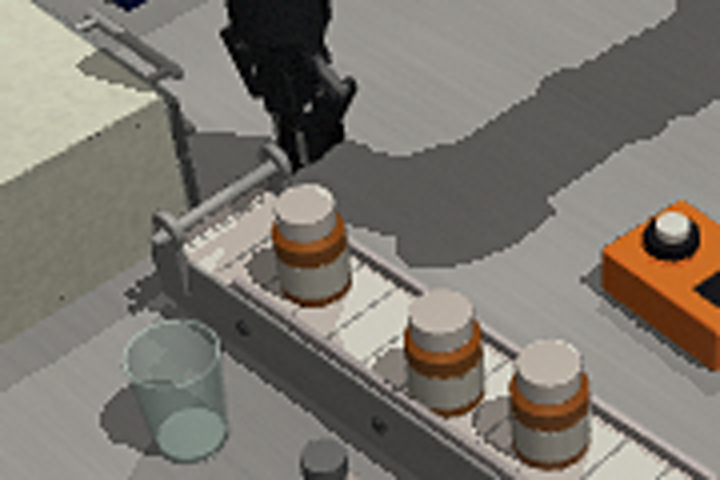

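Contact came at TCP x .5303, where home was predicted at .5300, and the rod runs through both eyelets at (275,160) and (168,235). I release, verify, and look at the grey button.

```bash
python3 - <<'E'
from h import *
s=env.get_state()["tcp_pos"]; env.grip(.04); env.movel([s[0],s[1],.30],.15); env.dwell(.3); print(st())
env.grip(.085); env.reach([.56,-.16,.36],quat([0,0,-1],[EX[1],-EX[0],0])) 
env.reach([.55,-.21,.38],quat([0,0,-1],[0,1,0])); C=cal("wrist"); p1,d=camera("wrist"); w=cloud(d,C=C); X,Y,Z=w[...,0],w[...,1],w[...,2]
m=(X>.568)&(X<.65)&(abs(Y+.221)<.02)&(Z>.085)&(Z<.115); Q=w[m]; b=np.polyfit(Q[:,0],Q[:,1],1) if len(Q)>30 else 0; print("rod",len(Q),b,np.percentile(Q[:,2],95)-.006)
m=(X>.668)&(X<.70)&(abs(Y+.219)<.012)&(Z>.085)&(Z<.112); print("tip xmax",np.percentile(X[m],98) if m.sum()>5 else m.sum(),m.sum())
m=(X>.47)&(X<.56)&(abs(Y+.224)<.016)&(Z>.098)&(Z<.115); print("grip",cv2.minAreaRect(w[m][:,:2].astype(np.float32)),np.percentile(X[m],[1,99]),np.percentile(Z[m],[5,95]))
T=cloud(camera("scene")[1],"scene"); X,Y,Z=T[...,0],T[...,1],T[...,2]; m=(Z>.118)&(Z<.131)&(Y<-.34)&(Y>-.5)&(X<.66)&(X>.5); print("drawer front",np.percentile(X[m],[2,50]) if m.any() else 0)
env.reach([.40,.32,.36],quat([0,0,-1],[0,1,0])); C=cal("wrist"); p,d=camera("wrist"); w=cloud(d,C=C); X,Y,Z=w[...,0],w[...,1],w[...,2]
m=(p.min(-1)>150)&(Z>.058)&(Z<.075)&(Y>.26)&(Y<.46)&(X>.34)&(X<.5); n,l,sx,ce=cv2.connectedComponentsWithStats(m.astype(np.uint8))
for k in range(1,n):
    if sx[k,4]>60: Q=w[l==k]; print("btn",ce[k],sx[k,4],Q.mean(0),np.ptp(Q,axis=0),cv2.minEnclosingCircle(Q[:,:2].astype(np.float32)))
cv2.imwrite("pics/b1.png",np.hstack([cv2.resize(p1,(400,300)),cv2.resize(p,(400,300))])); print(st())
E
```

```text
{'t': 66.9, 'p': [0.5301, -0.2222, 0.2996], 'op': 0.0398, 'gf': np.float64(0.0), 'F': [-0.6, 0.5, -0.2]}
rod 712 [ 0.0431793  -0.24720806] 0.10147704267328672
tip xmax 0.6773628444238626 35
grip ((0.525773823261261, -0.22311928868293762), (0.06832697987556458, 0.02983894944190979), 0.14759252965450287) [0.49262008 0.55911784] [0.09989078 0.11271593]
drawer front [0.57453675 0.57941216]
btn [268.00995025 180.60199005] 402 [0.41633447 0.33392716 0.06680794] [0.02493908 0.02573814 0.00604892] ((0.4164784252643585, 0.3339306116104126), 0.01325275655835867)
{'t': 72.3, 'p': [0.4008, 0.3191, 0.3601], 'op': 0.0849, 'gf': np.float64(0.0), 'F': [-0.1, -0.3, -0.0]}
```

View pics/b1.png

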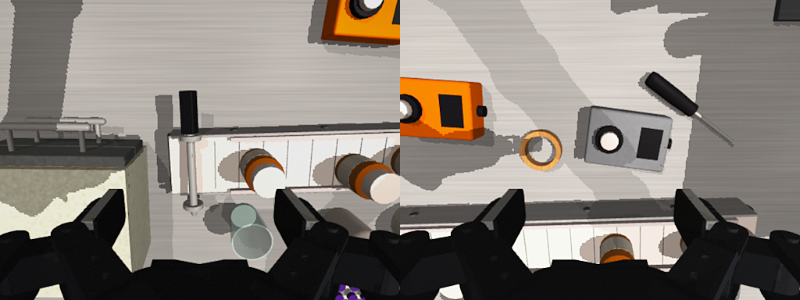

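The rod is home at (188,150), with its tip 11 mm past the far eyelet. The drawer front is flush at x .575–.591, and the jars are upright. The grey box's white button is at (608,141) in the right half, position (.4165,.334,.068), with the orange decoy at (405,107). I press the grey one.

```bash
python3 - <<'E'
from h import *
x,y=.4165,.3339; q=quat([0,0,-1],[0,1,0]); env.grip(0); env.reach([x,y,.20],q); env.movel([x,y,.148],.1)
h=env.movel([x,y,.1325],.03,stop_force=14); print(h,st()); env.dwell(.3); print(st())
env.movel([x,y,.25],.12); env.dwell(.4); print(st())
C=cal("wrist"); p,d=camera("wrist")
T=cloud(camera("scene")[1],"scene"); X,Y,Z=T[...,0],T[...,1],T[...,2]; m=(abs(X-x)<.012)&(abs(Y-y)<.012)&(Z>.04); print("button z",np.percentile(Z[m],90) if m.any() else 0)
m=(Z>.145)&(Z<.165)&(X>.55)&(X<.66)&(Y>-.25)&(Y<.6); n,l,sx,_=cv2.connectedComponentsWithStats(m.astype(np.uint8)); print([(T[l==k].mean(0).round(3).tolist(),int(sx[k,4])) for k in range(1,n) if sx[k,4]>15])
E
```

```text
True {'t': 75.0, 'p': [0.417, 0.3343, 0.1337], 'op': -0.0001, 'gf': np.float64(4.1), 'F': [-2.0, -0.9, 8.7]}
{'t': 75.3, 'p': [0.4169, 0.3344, 0.1337], 'op': -0.0, 'gf': np.float64(4.3), 'F': [-1.1, -1.1, 9.0]}
{'t': 76.8, 'p': [0.4165, 0.3338, 0.2498], 'op': -0.0001, 'gf': np.float64(0.0), 'F': [-0.3, -0.2, -0.1]}
button z 0.5617398303004675
[([0.607, -0.119, 0.148], 125), ([0.616, 0.033, 0.148], 150), ([0.6, 0.12, 0.148], 163), ([0.597, 0.346, 0.149], 219), ([0.588, 0.478, 0.149], 255), ([0.583, 0.542, 0.149], 282)]
```

```bash
python3 -c "
from h import *
print(job.job_done())"
```

```text
the job is handed in; nothing more can be done
None
```

I handed the job in at about 77 s with every step done: spanner in the shut drawer, all six jars upright on the lane, stop rod home through both eyelets, and the grey box's reset button pressed and let go. The hand-in call returned no verdict, and the one thing I did not measure was the button springing back up.

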